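# Press the caps of the turned boxes shut

### The job

These freshly turned wooden boxes stand with their caps proud; with a light touch of the closed fingertips on top, press three caps fully home, one after the other: first the box with the ball knob, then the jar with the broad flat disc cap, then the slender needle case with the low dome. Press gently and straight down, leave the box with the pointed spire open, and do not grip, lift, tip or push away any box or disturb the other things on the bench.

Things in the scene. Friction and masses are not known exactly. Their poses are not given: they have to be found in the camera images.
- ball_box: Loose squat turned wooden box, 72 mm across and 45 mm high without its cap, with a round ball knob (26 mm) on its cap. Wood, about 0.3 kg, plain wood throughout; origin at the centre of its underside, z up; round, so its yaw means nothing. It stands on the bench by its own weight only.
- ball_top (a point): Top of that box's cap: the crown of the ball knob, 40 mm above the underside of the cap. It sinks with the cap; with the cap fully home it is 85 mm above the bench.
- ball_cap (a joint): How far that cap has slid down, in m: 0 = standing 14 mm proud of its seat (a paler neck shows), 0.014 = fully home, rim on its seat, where it stops dead. Starts between 0 and 0.003. It is a push fit: it slides straight down under about 3 N and stays wherever it is left, with no spring. It does not come off: pulled up, it takes the whole box along.
- flat_box: Loose pear-shaped turned wooden jar, 62 mm across and 70 mm high without its cap, with a broad plain flat disc (66 mm across, 12 mm thick) as its cap. Wood, about 0.3 kg, plain wood throughout; origin at the centre of its underside, z up; round, so its yaw means nothing. It stands on the bench by its own weight only.
- flat_top (a point): Top of that box's cap: the centre of the flat top, 12 mm above the underside of the cap. It sinks with the cap; with the cap fully home it is 82 mm above the bench.
- flat_cap (a joint): How far that cap has slid down, in m: 0 = standing 14 mm proud of its seat (a paler neck shows), 0.014 = fully home, rim on its seat, where it stops dead. Starts between 0 and 0.003. It is a push fit: it slides straight down under about 3 N and stays wherever it is left, with no spring. It does not come off: pulled up, it takes the whole box along.
- tall_box: Loose slender straight turned wooden needle case, 38 mm across on a 56 mm foot, 92 mm high without its cap, with a small low-domed cap (38 mm across, no knob). Wood, about 0.3 kg, plain wood throughout; origin at the centre of its underside, z up; round, so its yaw means nothing. It stands on the bench by its own weight only.
- tall_top (a point): Top of that box's cap: the crown of the dome, which is flattened for 20 mm across, 23 mm above the underside of the cap. It sinks with the cap; with the cap fully home it is 115 mm above the bench.
- tall_cap (a joint): How far that cap has slid down, in m: 0 = standing 14 mm proud of its seat (a paler neck shows), 0.014 = fully home, rim on its seat, where it stops dead. Starts between 0 and 0.003. It is a push fit: it slides straight down under about 3 N and stays wherever it is left, with no spring. It does not come off: pulled up, it takes the whole box along.
- spire_box: Loose turned wooden box, 66 mm across and 50 mm high without its cap, with a cap rising to a thin pointed spire; to be left open. Wood, about 0.3 kg, plain wood throughout; origin at the centre of its underside, z up; round, so its yaw means nothing. It stands on the bench by its own weight only.
- spire_top (a point): Top of that box's cap: the point of the spire, 62 mm above the underside of the cap. It sinks with the cap; with the cap fully home it is 112 mm above the bench.
- spire_cap (a joint): How far that cap has slid down, in m: 0 = standing 14 mm proud of its seat (a paler neck shows), 0.014 = fully home, rim on its seat, where it stops dead. Starts between 0 and 0.003. It is a push fit: it slides straight down under about 3 N and stays wherever it is left, with no spring. It does not come off: pulled up, it takes the whole box along.
- wax_tin: Loose bystander, not to be disturbed: round metal tin, 60 mm across, 28 mm high. Origin at the centre of its underside.
- sanding_block: Loose bystander, not to be disturbed: cork sanding block 60 x 36 x 24 mm. Origin at the centre of its underside.
- egg_cup: Loose bystander, not to be disturbed: small open wooden cup, 44 mm across, 45 mm high. Origin at the centre of its underside.
- bobbin: Loose bystander, not to be disturbed: wooden bobbin, 38 mm across, 42 mm high. Origin at the centre of its underside.
- gouge: Loose bystander, not to be disturbed: turning gouge lying flat, 250 mm long. Origin under the middle of the tool, x along it.
- mallet: Loose bystander, not to be disturbed: wooden mallet standing on its head, 80 mm across, 210 mm high in all. Origin at the centre of its underside.
- callipers: Loose bystander, not to be disturbed: steel callipers lying flat, about 130 x 75 mm. Origin near the middle, on the bench, x along it.
Mind the look-alikes: they are no part of the job. Leave any pink or yellow look-alike of the ball_box alone.

How it is judged:
By the outcome, as a careful person would: the job done as asked, in the order asked, and still so for the second after the job is handed in, with the robot touching nothing.
It also fails if it takes over 58 s, if anything falls off the work surface, if the arm or the gripper's body presses on something with over 40 N, if the wrist force passes 120 N, or if a joint passes its speed limit or range.

### The arm

A 7-joint arm with a two-finger parallel gripper is mounted at the origin on the work surface. World frame = base frame: x ahead of the robot, y to its left, z up, the work surface at z = 0. Lengths are in m, angles in degrees, forces in N, time in s.
With the tool pointing down it reaches from about 0.425 to 0.875 m from the base axis. Payload 4.7 kg.
Tool frame: the origin (TCP) lies between the finger pads; the fingertips stand 8 mm ahead of it and the grasp point (between the pads) lies 11 mm behind it (env.tip_extent is the distance from the TCP to the fingertips, in m); z points along the fingers, y is the line along which they close (so a half turn about z gives the same grasp; the last joint's range is limited). The gripper opens to 87 mm and grips with 3 to 60 N. Pads are 19 mm wide; open, the fingers measure 117 mm over their backs; the gripper's body (75 mm by 190 mm) begins 51 mm behind the grasp point.
Start: joints at [-71.385, 18.392, -4.016, 83.108, 1.295, 78.541, -3.26], TCP at [0.199, 0.619, 0.231] pointing down, gripper open.
Joint ranges: [-163.93, 163.93], [-17.29, 119.83], [-79.2, 71.16], [3.27, 140.29], [-89.18, 269.18], [5.43, 117.66], [-154.24, 154.24]. Speed limits (degrees/s): [147.25, 147.25, 180, 180, 180, 180, 180].

### API

Orientations are given as [roll, pitch, yaw] about the fixed x, y, z axes, in that order (R = Rz(yaw) Ry(pitch) Rx(roll)).
In Python, from cell import sensors, vision, workorder, env gives the robot as it stands.
- The arm moves only by the tool drive_tool, never from a script. Its argument "moves" is a list of rows, each an object of numbers: "x", "y", "z": the shift along the tool's x, y, z in mm; "rx", "ry", "rz": the turn, a rotation vector about the tool's x, y, z in rad; "fingers": the closure, from -1 (fully open) to 1 (shut). In form: [{"x": .., "y": .., "z": .., "rx": .., "ry": .., "rz": .., "fingers": ..}, ...]. A call has 1 to 20 rows; each row is the pose to reach, as a shift and turn from the pose commanded when the call began, along the tool's axes at that moment; what a row does not reach only later rows make up. A row lasts 1/8 s, in which the tool goes at most 62.5 mm and 10.7 degrees, less where a joint would pass 70% of its speed; a pose out of reach is approached as far as the arm can. A call with a gripper value outside its range is refused whole. The fingers move at their own pace and stop on an object; "force" is the grip in N (left out, the last holds). Time passes only in rows, so rows that repeat a pose let the fingers close. It gives the time, the measured TCP pose, the force, the opening and the grip force at its end, in the units of the state.
- sensors.get_obs(): the state, without advancing time (a new reading comes with each control period).
- vision.read_camera(name): name is "side" or "top" or "wrist"; returns a dict with "image" (420x560x3 uint8, red, green, blue), "fx", "fy", "cx", "cy" (pixels), "R" (3x3) and "t" (3): a world point X has camera coordinates R X + t. Camera axes: x right, y down, z forward; pixel columns grow to the right and rows downward; lengths in m; the calibration is good to about 2 mm. A picture is of the moment at which its call begins. There is no depth.
- workorder.sign_off(): hands the job in; it is judged then, once.
The state is a dict: "time_s": time; "qpos": joint angles; "joint_velocities": joint speeds; "effort": joint torques, N m; "tool_pos": TCP position; "tool_rot": TCP orientation; "force": force on the tool from outside, world axes, zero at the start; "wrist_torque": the same for the moment, N m; "grip_width": finger opening in m; "grasp_force": force on a finger pad.
Only numpy, scipy, OpenCV 4.12 (cv2) and the standard library are available. Lean on these libraries where they do the work, as an engineer would, in place of code of your own. Each camera call takes 0.05 s, during which the arm holds its last target. There are 200 camera calls.

## Working session

There is one attempt and no reset: what is moved stays moved. The work goes in short steps, Python scripts to look and compute and a tool call to move; the robot and the scene stay as the last step left them, time stands still between calls to the robot, and variables do not carry over. Pictures are saved under pics/ and viewed, at most 10 in all, crops included, and the job is handed in when it is done.

Besides the shell and the picture viewer there is one more tool, called after "Request:" by a JSON object that holds its "api" and its "payload". drive_tool: Moves the arm, as the interface text tells. Its arguments: {"type":"object","properties":{"moves":{"type":"array"},"force":{"type":"number"}},"required":["moves"]}

```bash
mkdir -p pics; cat > h.py <<'E'
from cell import sensors, vision, workorder, env
import numpy as np, cv2, pickle
def snap(n,f):
    c=vision.read_camera(n); cv2.imwrite(f'pics/{f}.png',cv2.cvtColor(c['image'],cv2.COLOR_RGB2BGR)); pickle.dump(c,open(f'pics/{f}.pkl','wb')); return c
def load(f): return pickle.load(open(f'pics/{f}.pkl','rb'))
def ray(c,u,v):
    R=np.array(c['R']);t=np.array(c['t'])
    return -R.T@t, R.T@np.array([(u-c['cx'])/c['fx'],(v-c['cy'])/c['fy'],1])
def atz(c,u,v,z):
    o,d=ray(c,u,v); return o+d*(z-o[2])/d[2]
def proj(c,X):
    p=np.array(c['R'])@np.array(X)+c['t']; return c['fx']*p[0]/p[2]+c['cx'],c['fy']*p[1]/p[2]+c['cy']
E
python3 - <<'E'
from h import *
for n in ('top','side'):
    c=snap(n,n+'0'); print(n,ray(c,c['cx'],c['cy']),c['fx'])
s=sensors.get_obs(); print(s['tool_pos'],s['tool_rot'],s['force'],s['grip_width'],s['time_s'])
a=cv2.imread('pics/top0.png');b=cv2.imread('pics/side0.png')
E
```

```text
top (array([ 0.3408379 , -0.01408114,  1.07120392]), array([ 0.21795937, -0.00407785, -0.97594932])) 427.4890889021734
side (array([-0.07201761, -0.80799843,  0.73679558]), array([ 0.53623822,  0.65393069, -0.53368833])) 479.7666531174692
[0.19863396 0.61838241 0.22957138] [-1.79900368e+02  3.67639047e-03  1.62197192e+02] [-0.06836814  0.33430767 -0.08646484] 0.08691695948454868 0.1
```

View pics/top0.png

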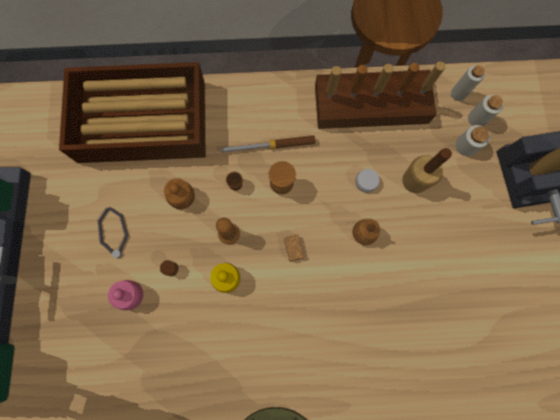

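View pics/side0.png

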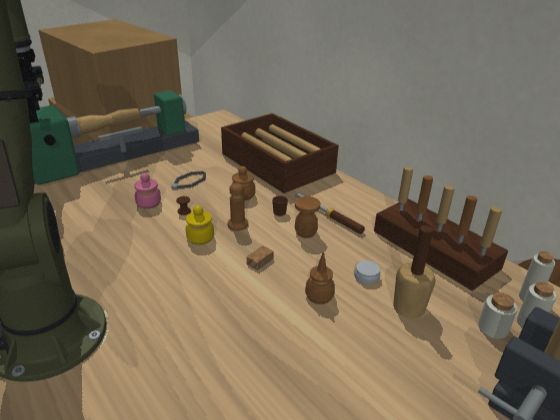

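The top view shows the plain ball-knob box at about (178,192), with pink (125,295) and yellow (225,277) look-alikes. The needle case is at (227,231), the disc jar at (282,177) and the spire box at (367,231). The side view agrees: ball (243,183), needle case (238,205), disc jar (307,217), spire (320,280). The plain wooden one is the ball_box, so I'll confirm that in an enlarged crop.

```bash
python3 - <<'E'
from h import *
a=cv2.imread('pics/top0.png')[150:250,150:310];b=cv2.imread('pics/side0.png')[160:250,220:335]
a=cv2.resize(a,None,fx=5,fy=5,interpolation=cv2.INTER_CUBIC);b=cv2.resize(b,None,fx=6.5,fy=6.5,interpolation=cv2.INTER_CUBIC)
cv2.imwrite('pics/ca.png',a);cv2.imwrite('pics/cb.png',b);print(a.shape,b.shape)
E
```

```text
(500, 800, 3) (585, 748, 3)
```

View pics/ca.png

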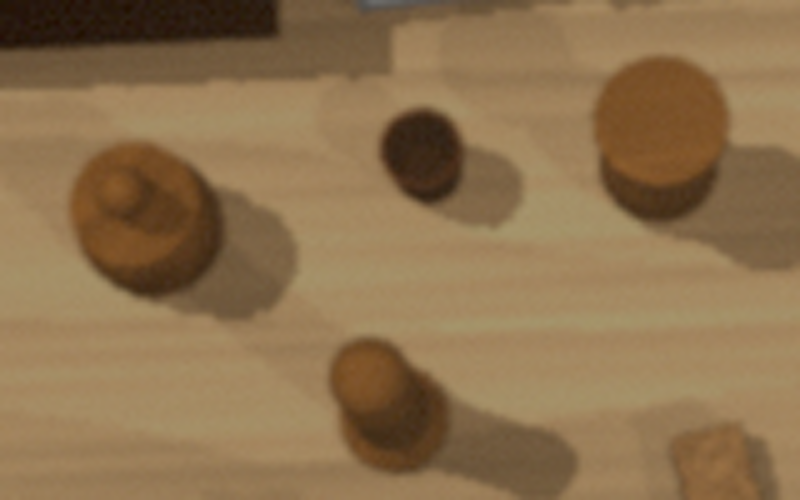

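View pics/cb.png

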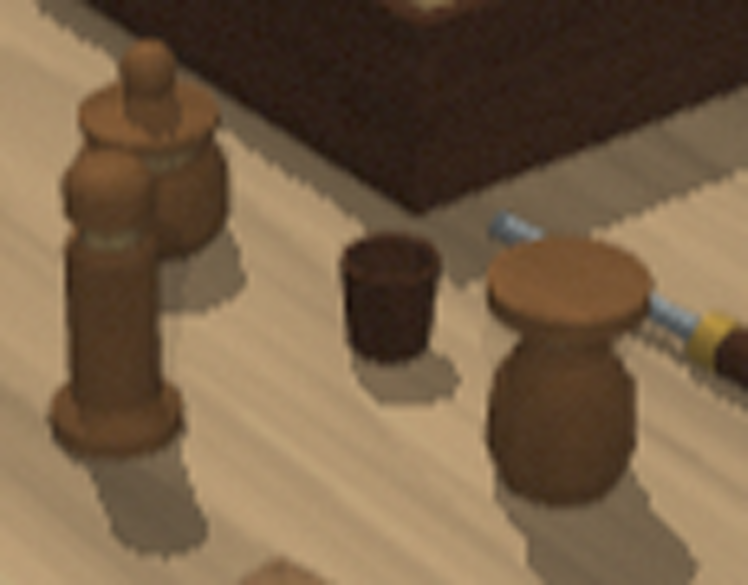

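The crops confirm them. Ball knob: crop (125,193) top and (148,67) side. Disc: (661,120) top and (570,280) side. Dome: (370,376) top and (109,190) side. Pale necks show on both the ball box and the needle case.

```bash
python3 - <<'E'
from h import *
T=load('top0');S=load('side0')
tp=lambda x,y:((x+.5)/5-.5+150,(y+.5)/5-.5+150)
sp=lambda x,y:((x+.5)/6.5-.5+220,(y+.5)/6.5-.5+160)
for n,a,b,z in [('ball',(125,193),(148,67),.0845),('flat',(661,120),(570,280),.0945),('tall',(370,376),(109,190),.112),('tallfoot',(395,418),(117,413),.010)]:
    A=tp(*a);B=sp(*b);o,d=ray(T,*A);p,e=ray(S,*B)
    k=np.linalg.lstsq(np.c_[d,-e],p-o,rcond=None)[0];q=o+d*k[0];r=p+e*k[1]
    print(n,'top@z',atz(T,*A,z).round(4),'side@z',atz(S,*B,z).round(4),'tri',((q+r)/2).round(4),(q-r).round(4))
for n,u in [('spire',(371,226)),('bobbin',(169,268)),('egg',(235,181)),('mallet handle',(438,160)),('block',(294,248))]: print(n,atz(T,*u,.03).round(3))
print(env.tip_extent)
E
```

```text
ball top@z [0.6246 0.2104 0.0845] side@z [0.6254 0.2112 0.0845] tri [0.6245 0.2102 0.0852] [-0.0003  0.0002 -0.    ]
flat top@z [ 0.6459 -0.0475  0.0945] side@z [ 0.6452 -0.0488  0.0945] tri [ 0.6463 -0.0476  0.0934] [-0.0001  0.0001 -0.    ]
tall top@z [0.5247 0.0919 0.112 ] side@z [0.5236 0.0919 0.112 ] tri [0.5244 0.0922 0.1117] [ 0.0008 -0.0005  0.0001]
tallfoot top@z [0.5223 0.0911 0.01  ] side@z [0.5197 0.0852 0.01  ] tri [0.5234 0.0914 0.005 ] [-0.0006  0.0003 -0.0001]
spire [ 0.521 -0.263  0.03 ]
bobbin [0.44  0.236 0.03 ]
egg [0.652 0.07  0.03 ]
mallet handle [ 0.684 -0.45   0.03 ]
block [ 0.475 -0.07   0.03 ]
0.008
```

```bash
python3 - <<'E'
from h import *
T=load('top0');S=load('side0')
s=sensors.get_obs();p=s['tool_pos'];print('tcp',proj(T,p),proj(S,p))
for u in [(30,170),(10,330),(10,400)]: print(u,[atz(T,*u,z).round(3) for z in (.03,.15)])
for u in [(185,130),(68,176),(72,108),(185,96)]: print('side',u,[atz(S,*u,z).round(3) for z in (0.,.1,.15,.2)])
y=np.deg2rad(s['tool_rot'][2]);ex=np.array([np.cos(y),np.sin(y)]);ey=np.array([np.sin(y),-np.cos(y)])
q=p[:2]
for t in [(.625,.2107),(.6458,-.048),(.5242,.092),(.5,-.05)]:
    d=np.array(t)-q;print(t,'x',1000*d@ex,'y',1000*d@ey);q=np.array(t)
E
```

```text
tcp (np.float64(-65.52757420746576), np.float64(399.93719094347784)) (np.float64(33.28524255762116), np.float64(111.91520990380455))
(30, 170) [array([0.706, 0.593, 0.03 ]), array([0.664, 0.523, 0.15 ])]
(10, 330) [array([0.312, 0.609, 0.03 ]), array([0.315, 0.537, 0.15 ])]
(10, 400) [array([0.157, 0.596, 0.03 ]), array([0.178, 0.525, 0.15 ])]
side (185, 130) [array([0.727, 0.74 , 0.   ]), array([0.618, 0.53 , 0.1  ]), array([0.564, 0.425, 0.15 ]), array([0.51, 0.32, 0.2 ])]
side (68, 176) [array([0.252, 0.636, 0.   ]), array([0.208, 0.44 , 0.1  ]), array([0.186, 0.342, 0.15 ]), array([0.164, 0.244, 0.2  ])]
side (72, 108) [array([0.462, 1.218, 0.   ]), array([0.389, 0.943, 0.1  ]), array([0.353, 0.805, 0.15 ]), array([0.317, 0.668, 0.2  ])]
side (185, 96) [array([ 0.916,  1.077, -0.   ]), array([0.782, 0.821, 0.1  ]), array([0.715, 0.693, 0.15 ]), array([0.648, 0.565, 0.2  ])]
(0.625, 0.2107) x -530.5948734599667 y -257.80230231023336
(0.6458, -0.048) x -98.89942794826561 y -239.95256437784911
(0.5242, 0.092) x 158.58098817289866 y 96.11779330647884
(0.5, -0.05) x -20.3741914008581 y -142.59920169748924
```

```bash
python3 - <<'E'
from h import *
c=snap('wrist','w0')
E
```

```text
(no output)
```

View pics/w0.png

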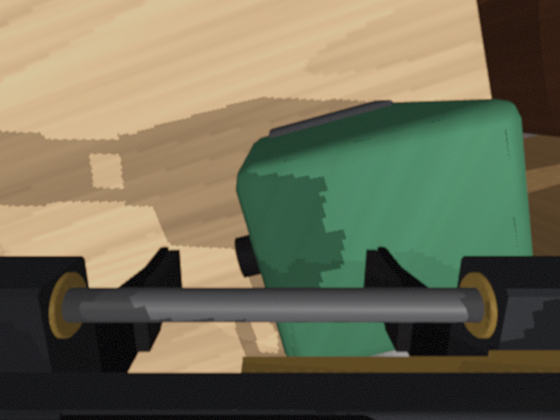

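The wrist view shows the green lathe headstock right under the gripper, around (380,230). I'll rise first, then travel with the fingers closed.

Request:
{"api": "drive_tool", "payload": {"moves": [{"z":-50,"fingers":1},{"z":-90,"fingers":1},{"z":-90,"fingers":1},{"x":-40,"y":-20,"z":-90,"fingers":1},{"x":-80,"y":-39,"z":-90,"fingers":1},{"x":-120,"y":-58,"z":-90,"fingers":1},{"x":-160,"y":-78,"z":-90,"fingers":1},{"x":-200,"y":-97,"z":-90,"fingers":1},{"x":-240,"y":-117,"z":-90,"fingers":1},{"x":-280,"y":-136,"z":-90,"fingers":1},{"x":-320,"y":-156,"z":-90,"fingers":1},{"x":-360,"y":-175,"z":-90,"fingers":1},{"x":-400,"y":-194,"z":-90,"fingers":1},{"x":-440,"y":-214,"z":-80,"fingers":1},{"x":-480,"y":-233,"z":-60,"fingers":1},{"x":-510,"y":-248,"z":-20,"fingers":1},{"x":-530.6,"y":-257.8,"z":20,"fingers":1},{"x":-530.6,"y":-257.8,"z":60,"fingers":1},{"x":-530.6,"y":-257.8,"z":90,"fingers":1},{"x":-530.6,"y":-257.8,"z":90,"fingers":1}], "force": 20}}

```text
invalid input at $.moves[0]: expected keys x, y, z, rx, ry, rz, fingers
```

Request:
{"api": "drive_tool", "payload": {"moves": [{"x":0,"y":0,"z":-50,"rx":0,"ry":0,"rz":0,"fingers":1},{"x":0,"y":0,"z":-90,"rx":0,"ry":0,"rz":0,"fingers":1},{"x":0,"y":0,"z":-90,"rx":0,"ry":0,"rz":0,"fingers":1},{"x":-40,"y":-20,"z":-90,"rx":0,"ry":0,"rz":0,"fingers":1},{"x":-80,"y":-39,"z":-90,"rx":0,"ry":0,"rz":0,"fingers":1},{"x":-120,"y":-58,"z":-90,"rx":0,"ry":0,"rz":0,"fingers":1},{"x":-160,"y":-78,"z":-90,"rx":0,"ry":0,"rz":0,"fingers":1},{"x":-200,"y":-97,"z":-90,"rx":0,"ry":0,"rz":0,"fingers":1},{"x":-240,"y":-117,"z":-90,"rx":0,"ry":0,"rz":0,"fingers":1},{"x":-280,"y":-136,"z":-90,"rx":0,"ry":0,"rz":0,"fingers":1},{"x":-320,"y":-156,"z":-90,"rx":0,"ry":0,"rz":0,"fingers":1},{"x":-360,"y":-175,"z":-90,"rx":0,"ry":0,"rz":0,"fingers":1},{"x":-400,"y":-194,"z":-90,"rx":0,"ry":0,"rz":0,"fingers":1},{"x":-440,"y":-214,"z":-80,"rx":0,"ry":0,"rz":0,"fingers":1},{"x":-480,"y":-233,"z":-60,"rx":0,"ry":0,"rz":0,"fingers":1},{"x":-510,"y":-248,"z":-20,"rx":0,"ry":0,"rz":0,"fingers":1},{"x":-530.6,"y":-257.8,"z":10,"rx":0,"ry":0,"rz":0,"fingers":1},{"x":-530.6,"y":-257.8,"z":50,"rx":0,"ry":0,"rz":0,"fingers":1},{"x":-530.6,"y":-257.8,"z":80,"rx":0,"ry":0,"rz":0,"fingers":1},{"x":-530.6,"y":-257.8,"z":90,"rx":0,"ry":0,"rz":0,"fingers":1}], "force": 20}}

```text
time_s: 2.65
tool_pos: [0.623, 0.2104, 0.1368]
tool_rot: [-179.8, -0.3, 162.2]
force: [-0.1, 0.1, 1.0]
grip_width: 0.0007
grasp_force: 0.0
```

Request:
{"api": "drive_tool", "payload": {"moves": [{"x":0,"y":0,"z":0,"rx":0,"ry":0,"rz":0,"fingers":1},{"x":0,"y":0,"z":0,"rx":0,"ry":0,"rz":0,"fingers":1}]}}

```text
time_s: 2.9
tool_pos: [0.626, 0.2115, 0.1421]
tool_rot: [179.9, 0.1, 162.2]
force: [0.8, -0.2, -0.3]
grip_width: 0.0004
grasp_force: 0.0
```

```bash
python3 - <<'E'
from h import *
s=sensors.get_obs();print(s['tool_pos'],s['tool_rot'],s['force'])
c=snap('side','s1');t=snap('top','t1')
a=cv2.imread('pics/s1.png')[120:220,190:310];b=cv2.imread('pics/t1.png')[130:230,120:240]
cv2.imwrite('pics/c1.png',cv2.resize(np.hstack([a,b]),None,fx=3.3,fy=3.3,interpolation=cv2.INTER_CUBIC))
E
```

```text
[0.62597604 0.21154233 0.14212258] [1.79908194e+02 1.08137137e-01 1.62204862e+02] [ 0.76489472 -0.2464536  -0.27469013]
```

View pics/c1.png

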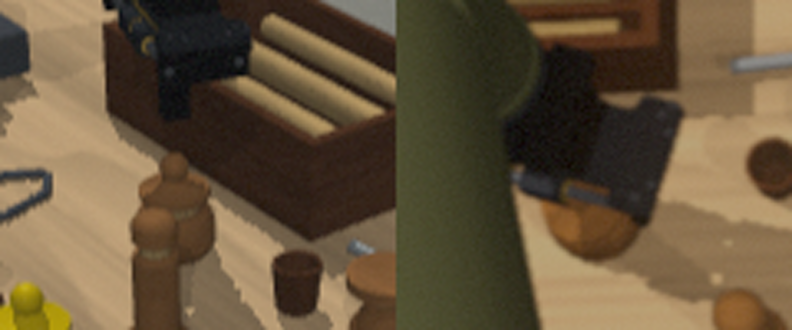

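The closed tips (crop (173,117)) hang directly above the ball knob (174,155). Descending gently.

Request:
{"api": "drive_tool", "payload": {"moves": [{"x":0,"y":0,"z":12,"rx":0,"ry":0,"rz":0,"fingers":1},{"x":0,"y":0,"z":22,"rx":0,"ry":0,"rz":0,"fingers":1},{"x":0,"y":0,"z":28,"rx":0,"ry":0,"rz":0,"fingers":1},{"x":0,"y":0,"z":30,"rx":0,"ry":0,"rz":0,"fingers":1},{"x":0,"y":0,"z":32,"rx":0,"ry":0,"rz":0,"fingers":1},{"x":0,"y":0,"z":33.5,"rx":0,"ry":0,"rz":0,"fingers":1},{"x":0,"y":0,"z":35,"rx":0,"ry":0,"rz":0,"fingers":1},{"x":0,"y":0,"z":36.5,"rx":0,"ry":0,"rz":0,"fingers":1},{"x":0,"y":0,"z":38,"rx":0,"ry":0,"rz":0,"fingers":1},{"x":0,"y":0,"z":39,"rx":0,"ry":0,"rz":0,"fingers":1},{"x":0,"y":0,"z":40,"rx":0,"ry":0,"rz":0,"fingers":1}]}}

```text
time_s: 4.38
tool_pos: [0.6254, 0.2112, 0.1007]
tool_rot: [180.0, 0.0, 162.2]
force: [-0.2, 1.2, 3.4]
grip_width: 0.0003
grasp_force: 1.4
```

Request:
{"api": "drive_tool", "payload": {"moves": [{"x":0,"y":0,"z":1,"rx":0,"ry":0,"rz":0,"fingers":1},{"x":0,"y":0,"z":2,"rx":0,"ry":0,"rz":0,"fingers":1},{"x":0,"y":0,"z":3,"rx":0,"ry":0,"rz":0,"fingers":1},{"x":0,"y":0,"z":4,"rx":0,"ry":0,"rz":0,"fingers":1},{"x":0,"y":0,"z":5,"rx":0,"ry":0,"rz":0,"fingers":1},{"x":0,"y":0,"z":6,"rx":0,"ry":0,"rz":0,"fingers":1},{"x":0,"y":0,"z":6.8,"rx":0,"ry":0,"rz":0,"fingers":1},{"x":0,"y":0,"z":7.4,"rx":0,"ry":0,"rz":0,"fingers":1},{"x":0,"y":0,"z":7.4,"rx":0,"ry":0,"rz":0,"fingers":1}]}}

```text
time_s: 5.5
tool_pos: [0.6252, 0.2112, 0.0932]
tool_rot: [180.0, 0.0, 162.2]
force: [0.6, 0.5, 2.8]
grip_width: 0.0001
grasp_force: 1.5
```

Near home; I'll creep until the force rises.

Request:
{"api": "drive_tool", "payload": {"moves": [{"x":0,"y":0,"z":0.4,"rx":0,"ry":0,"rz":0,"fingers":1},{"x":0,"y":0,"z":0.7,"rx":0,"ry":0,"rz":0,"fingers":1},{"x":0,"y":0,"z":0.7,"rx":0,"ry":0,"rz":0,"fingers":1}]}}

```text
time_s: 5.88
tool_pos: [0.6253, 0.2112, 0.0931]
tool_rot: [180.0, 0.0, 162.2]
force: [-0.2, -0.1, 5.6]
grip_width: 0.0004
grasp_force: 2.8
```

Request:
{"api": "drive_tool", "payload": {"moves": [{"x":0,"y":0,"z":0.4,"rx":0,"ry":0,"rz":0,"fingers":1},{"x":0,"y":0,"z":0.7,"rx":0,"ry":0,"rz":0,"fingers":1},{"x":0,"y":0,"z":0.7,"rx":0,"ry":0,"rz":0,"fingers":1}]}}

```text
time_s: 6.25
tool_pos: [0.6255, 0.2113, 0.093]
tool_rot: [180.0, 0.0, 162.2]
force: [-1.5, 0.0, 9.5]
grip_width: 0.0006
grasp_force: 4.1
```

The ball cap stopped dead at 9.5 N. Next is the flat jar.

Request:
{"api": "drive_tool", "payload": {"moves": [{"x":0,"y":0,"z":-5,"rx":0,"ry":0,"rz":0,"fingers":1},{"x":0,"y":0,"z":-35,"rx":0,"ry":0,"rz":0,"fingers":1},{"x":0,"y":0,"z":-70,"rx":0,"ry":0,"rz":0,"fingers":1},{"x":-15,"y":-36,"z":-75,"rx":0,"ry":0,"rz":0,"fingers":1},{"x":-30,"y":-72,"z":-75,"rx":0,"ry":0,"rz":0,"fingers":1},{"x":-45,"y":-108,"z":-75,"rx":0,"ry":0,"rz":0,"fingers":1},{"x":-60,"y":-146,"z":-75,"rx":0,"ry":0,"rz":0,"fingers":1},{"x":-75,"y":-182,"z":-75,"rx":0,"ry":0,"rz":0,"fingers":1},{"x":-88,"y":-215,"z":-75,"rx":0,"ry":0,"rz":0,"fingers":1},{"x":-97,"y":-235,"z":-75,"rx":0,"ry":0,"rz":0,"fingers":1},{"x":-98.9,"y":-240,"z":-70,"rx":0,"ry":0,"rz":0,"fingers":1},{"x":-98.9,"y":-240,"z":-60,"rx":0,"ry":0,"rz":0,"fingers":1},{"x":-98.9,"y":-240,"z":-48,"rx":0,"ry":0,"rz":0,"fingers":1},{"x":-98.9,"y":-240,"z":-36,"rx":0,"ry":0,"rz":0,"fingers":1},{"x":-98.9,"y":-240,"z":-28,"rx":0,"ry":0,"rz":0,"fingers":1},{"x":-98.9,"y":-240,"z":-23,"rx":0,"ry":0,"rz":0,"fingers":1},{"x":-98.9,"y":-240,"z":-21,"rx":0,"ry":0,"rz":0,"fingers":1},{"x":-98.9,"y":-240,"z":-21,"rx":0,"ry":0,"rz":0,"fingers":1}]}}

```text
time_s: 8.5
tool_pos: [0.6461, -0.0477, 0.1129]
tool_rot: [180.0, 0.0, 162.2]
force: [0.7, 0.7, 0.8]
grip_width: 0.0009
grasp_force: 0.0
```

Request:
{"api": "drive_tool", "payload": {"moves": [{"x":0,"y":0,"z":3,"rx":0,"ry":0,"rz":0,"fingers":1},{"x":0,"y":0,"z":5,"rx":0,"ry":0,"rz":0,"fingers":1},{"x":0,"y":0,"z":7,"rx":0,"ry":0,"rz":0,"fingers":1},{"x":0,"y":0,"z":8,"rx":0,"ry":0,"rz":0,"fingers":1},{"x":0,"y":0,"z":9,"rx":0,"ry":0,"rz":0,"fingers":1},{"x":0,"y":0,"z":10,"rx":0,"ry":0,"rz":0,"fingers":1},{"x":0,"y":0,"z":11,"rx":0,"ry":0,"rz":0,"fingers":1},{"x":0,"y":0,"z":12,"rx":0,"ry":0,"rz":0,"fingers":1},{"x":0,"y":0,"z":13,"rx":0,"ry":0,"rz":0,"fingers":1},{"x":0,"y":0,"z":14,"rx":0,"ry":0,"rz":0,"fingers":1},{"x":0,"y":0,"z":15,"rx":0,"ry":0,"rz":0,"fingers":1},{"x":0,"y":0,"z":16,"rx":0,"ry":0,"rz":0,"fingers":1},{"x":0,"y":0,"z":17,"rx":0,"ry":0,"rz":0,"fingers":1},{"x":0,"y":0,"z":18,"rx":0,"ry":0,"rz":0,"fingers":1},{"x":0,"y":0,"z":19,"rx":0,"ry":0,"rz":0,"fingers":1},{"x":0,"y":0,"z":20,"rx":0,"ry":0,"rz":0,"fingers":1},{"x":0,"y":0,"z":21,"rx":0,"ry":0,"rz":0,"fingers":1},{"x":0,"y":0,"z":22,"rx":0,"ry":0,"rz":0,"fingers":1},{"x":0,"y":0,"z":22.5,"rx":0,"ry":0,"rz":0,"fingers":1},{"x":0,"y":0,"z":22.5,"rx":0,"ry":0,"rz":0,"fingers":1}]}}

```text
time_s: 11.0
tool_pos: [0.646, -0.0476, 0.0905]
tool_rot: [180.0, 0.0, 162.2]
force: [-1.1, -0.4, 3.2]
grip_width: 0.0004
grasp_force: 2.2
```

Request:
{"api": "drive_tool", "payload": {"moves": [{"x":0,"y":0,"z":0.4,"rx":0,"ry":0,"rz":0,"fingers":1},{"x":0,"y":0,"z":0.7,"rx":0,"ry":0,"rz":0,"fingers":1},{"x":0,"y":0,"z":0.7,"rx":0,"ry":0,"rz":0,"fingers":1}]}}

```text
time_s: 11.38
tool_pos: [0.6462, -0.0475, 0.0905]
tool_rot: [180.0, 0.0, 162.2]
force: [-1.8, -0.4, 7.3]
grip_width: 0.0003
grasp_force: 3.7
```

Request:
{"api": "drive_tool", "payload": {"moves": [{"x":0,"y":0,"z":0.4,"rx":0,"ry":0,"rz":0,"fingers":1},{"x":0,"y":0,"z":0.7,"rx":0,"ry":0,"rz":0,"fingers":1},{"x":0,"y":0,"z":0.7,"rx":0,"ry":0,"rz":0,"fingers":1}]}}

```text
time_s: 11.75
tool_pos: [0.6464, -0.0476, 0.0905]
tool_rot: [180.0, 0.1, 162.2]
force: [-3.1, -0.1, 10.8]
grip_width: 0.0005
grasp_force: 5.2
```

Request:
{"api": "drive_tool", "payload": {"moves": [{"x":0,"y":0,"z":-5,"rx":0,"ry":0,"rz":0,"fingers":1},{"x":0,"y":0,"z":-40,"rx":0,"ry":0,"rz":0,"fingers":1},{"x":0,"y":0,"z":-80,"rx":0,"ry":0,"rz":0,"fingers":1},{"x":0,"y":0,"z":-100,"rx":0,"ry":0,"rz":0,"fingers":1},{"x":30,"y":18,"z":-100,"rx":0,"ry":0,"rz":0,"fingers":1},{"x":60,"y":36,"z":-100,"rx":0,"ry":0,"rz":0,"fingers":1},{"x":90,"y":54,"z":-100,"rx":0,"ry":0,"rz":0,"fingers":1},{"x":120,"y":73,"z":-100,"rx":0,"ry":0,"rz":0,"fingers":1},{"x":145,"y":88,"z":-100,"rx":0,"ry":0,"rz":0,"fingers":1},{"x":158.6,"y":96.1,"z":-98,"rx":0,"ry":0,"rz":0,"fingers":1},{"x":158.6,"y":96.1,"z":-90,"rx":0,"ry":0,"rz":0,"fingers":1},{"x":158.6,"y":96.1,"z":-80,"rx":0,"ry":0,"rz":0,"fingers":1},{"x":158.6,"y":96.1,"z":-70,"rx":0,"ry":0,"rz":0,"fingers":1},{"x":158.6,"y":96.1,"z":-62,"rx":0,"ry":0,"rz":0,"fingers":1},{"x":158.6,"y":96.1,"z":-58,"rx":0,"ry":0,"rz":0,"fingers":1},{"x":158.6,"y":96.1,"z":-57,"rx":0,"ry":0,"rz":0,"fingers":1},{"x":158.6,"y":96.1,"z":-57,"rx":0,"ry":0,"rz":0,"fingers":1}]}}

```text
time_s: 13.88
tool_pos: [0.5245, 0.0925, 0.1461]
tool_rot: [180.0, 0.0, 162.2]
force: [-0.2, 0.3, -0.5]
grip_width: 0.0002
grasp_force: 0.0
```

```bash
python3 - <<'E'
from h import *
snap('side','s2')
a=cv2.imread('pics/s2.png')[140:255,200:350]
cv2.imwrite('pics/c2.png',cv2.resize(a,None,fx=5,fy=5,interpolation=cv2.INTER_CUBIC))
E
```

```text
(no output)
```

View pics/c2.png

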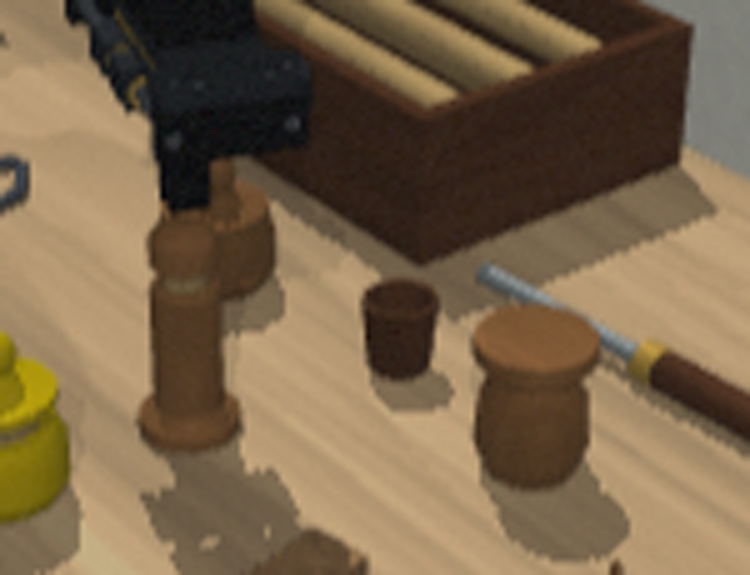

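The disc jar (crop (535,395)) and the ball box are seated, with no neck showing. The tips (187,208) are centred over the dome (187,225).

Request:
{"api": "drive_tool", "payload": {"moves": [{"x":0,"y":0,"z":3,"rx":0,"ry":0,"rz":0,"fingers":1},{"x":0,"y":0,"z":5,"rx":0,"ry":0,"rz":0,"fingers":1},{"x":0,"y":0,"z":7,"rx":0,"ry":0,"rz":0,"fingers":1},{"x":0,"y":0,"z":8,"rx":0,"ry":0,"rz":0,"fingers":1},{"x":0,"y":0,"z":9,"rx":0,"ry":0,"rz":0,"fingers":1},{"x":0,"y":0,"z":10,"rx":0,"ry":0,"rz":0,"fingers":1},{"x":0,"y":0,"z":11,"rx":0,"ry":0,"rz":0,"fingers":1},{"x":0,"y":0,"z":12,"rx":0,"ry":0,"rz":0,"fingers":1},{"x":0,"y":0,"z":13,"rx":0,"ry":0,"rz":0,"fingers":1},{"x":0,"y":0,"z":14,"rx":0,"ry":0,"rz":0,"fingers":1},{"x":0,"y":0,"z":15,"rx":0,"ry":0,"rz":0,"fingers":1},{"x":0,"y":0,"z":16,"rx":0,"ry":0,"rz":0,"fingers":1},{"x":0,"y":0,"z":17,"rx":0,"ry":0,"rz":0,"fingers":1},{"x":0,"y":0,"z":18,"rx":0,"ry":0,"rz":0,"fingers":1},{"x":0,"y":0,"z":19,"rx":0,"ry":0,"rz":0,"fingers":1},{"x":0,"y":0,"z":20,"rx":0,"ry":0,"rz":0,"fingers":1},{"x":0,"y":0,"z":21,"rx":0,"ry":0,"rz":0,"fingers":1},{"x":0,"y":0,"z":22,"rx":0,"ry":0,"rz":0,"fingers":1},{"x":0,"y":0,"z":22.5,"rx":0,"ry":0,"rz":0,"fingers":1},{"x":0,"y":0,"z":22.5,"rx":0,"ry":0,"rz":0,"fingers":1}]}}

```text
time_s: 16.42
tool_pos: [0.5243, 0.0924, 0.1233]
tool_rot: [180.0, 0.0, 162.2]
force: [-0.5, -0.2, 1.9]
grip_width: 0.0002
grasp_force: 1.0
```

Request:
{"api": "drive_tool", "payload": {"moves": [{"x":0,"y":0,"z":0.4,"rx":0,"ry":0,"rz":0,"fingers":1},{"x":0,"y":0,"z":0.7,"rx":0,"ry":0,"rz":0,"fingers":1},{"x":0,"y":0,"z":0.7,"rx":0,"ry":0,"rz":0,"fingers":1}]}}

```text
time_s: 16.8
tool_pos: [0.5244, 0.0925, 0.1231]
tool_rot: [180.0, 0.0, 162.2]
force: [-0.9, -0.4, 5.3]
grip_width: 0.0003
grasp_force: 2.6
```

Request:
{"api": "drive_tool", "payload": {"moves": [{"x":0,"y":0,"z":0.4,"rx":0,"ry":0,"rz":0,"fingers":1},{"x":0,"y":0,"z":0.8,"rx":0,"ry":0,"rz":0,"fingers":1},{"x":0,"y":0,"z":0.8,"rx":0,"ry":0,"rz":0,"fingers":1}]}}

```text
time_s: 17.18
tool_pos: [0.5247, 0.0925, 0.123]
tool_rot: [180.0, 0.0, 162.2]
force: [-2.3, -0.9, 9.2]
grip_width: 0.0002
grasp_force: 4.4
```

Request:
{"api": "drive_tool", "payload": {"moves": [{"x":0,"y":0,"z":-5,"rx":0,"ry":0,"rz":0,"fingers":1},{"x":0,"y":0,"z":-30,"rx":0,"ry":0,"rz":0,"fingers":1},{"x":0,"y":0,"z":-70,"rx":0,"ry":0,"rz":0,"fingers":1},{"x":0,"y":0,"z":-110,"rx":0,"ry":0,"rz":0,"fingers":1},{"x":0,"y":0,"z":-130,"rx":0,"ry":0,"rz":0,"fingers":1},{"x":0,"y":0,"z":-130,"rx":0,"ry":0,"rz":0,"fingers":1},{"x":0,"y":0,"z":-130,"rx":0,"ry":0,"rz":0,"fingers":1}]}}

```text
time_s: 18.05
tool_pos: [0.5235, 0.0923, 0.2504]
tool_rot: [-179.9, -0.1, 162.2]
force: [0.8, 0.2, -0.4]
grip_width: -0.0
grasp_force: 0.0
```

```bash
python3 - <<'E'
from h import *
snap('side','s3')
a=cv2.imread('pics/s3.png')[140:320,120:360]
cv2.imwrite('pics/c3.png',cv2.resize(a,None,fx=3.3,fy=3.3,interpolation=cv2.INTER_CUBIC))
E
```

```text
(no output)
```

View pics/c3.png

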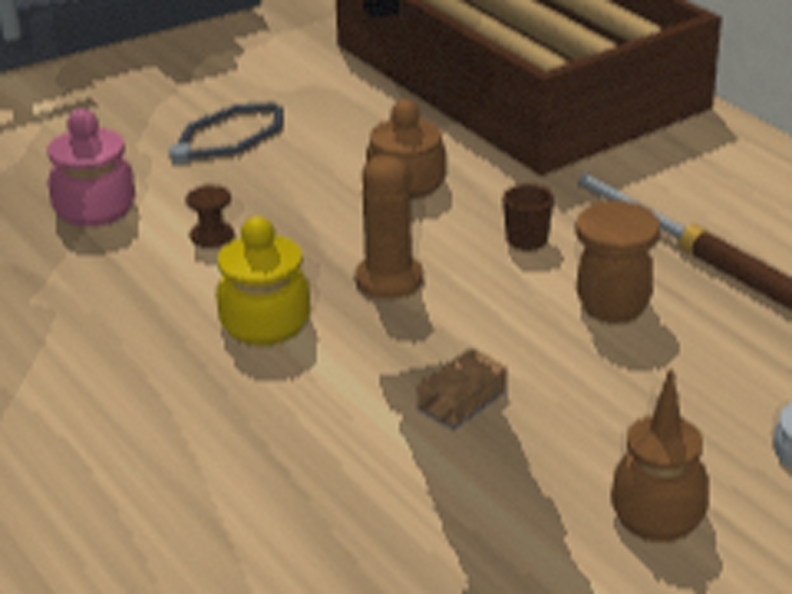

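All three caps are home: ball (405,150), needle case (388,225) and disc jar (617,260). The spire box (660,480) is still proud, and nothing else has been disturbed.

```bash
python3 -c "
from h import *
print(workorder.sign_off())"
```

```text
the job is handed in; nothing more can be done
None
```

I pressed the ball-knob, flat-disc and needle-case caps fully home in that order, each to a dead stop at about 9–11 N, left the spire box open with nothing else disturbed, and handed the job in at about 18 s.

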